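# Demagnetise a screwdriver on the plate demagnetiser

### The job

Demagnetise the short screwdriver that lies on the demagnetiser's top plate: with the screwdriver still lying there, switch on by pulling the knob out to its detent, then, with the knob out, lift the screwdriver off and lay it gently, without dropping it, flat in the wooden tray. Once you have let go of it, switch off by pushing the knob fully home. Never have the demagnetiser switched off while the screwdriver is between plate and tray, and leave everything else standing where it is.

Things in the scene. Friction and masses are not known exactly. Their poses are not given: they have to be found in the camera images.
- unit: The demagnetiser: a fixed grey box, 110 mm (its x) by 160 mm (its y), 46 mm high, with a flat steel top plate 90 x 144 mm whose upper face is 48 mm above the origin. Origin: centre of its underside, on the table. Its -x side is the front, roughly towards the robot, and carries the knob; z is up. It stands on the table to the right or to the left of the robot, the tray on the other table.
- plate (a point): Centre of the upper face of the demagnetiser's top plate (5 mm behind the box's centre); axes as the demagnetiser.
- knob (a joint): Travel of the push-pull knob switch in m: 0 = pushed home (off, the start), 0.020 = pulled out to its detent (on). It slides level, straight out of the front along the demagnetiser's -x. An over-centre spring detent drives it to the nearer end stop and holds it there: it takes about 6 N to move it off either end, the force falls to nothing at half travel (0.010), and from there it snaps on by itself. The box does not move. Counts as on above 0.017 and off below 0.003.
- knob_grip (a point): Centre of the black round knob head: a disc-like cylinder 36 mm in diameter and 24 mm long with its axis level (along the demagnetiser's x), in the middle of the front, 30 mm above the table. With the knob home this point is 26 mm in front of the front face and the head begins 14 mm in front of it; the point moves with the knob. Axes as the demagnetiser. It can be pinched from above across its diameter (along the demagnetiser's y), with 12 mm below it.
- driver: The short screwdriver (loose, about 0.09 kg), 120 mm long, lying flat. Origin: middle of its length on its underside; its y axis runs along it, +y towards the handle's end. The handle is 20 mm thick and covers y = -2 to +60 mm, the thin blade y = -60 to -2 mm. It starts on the top plate, roughly along the demagnetiser's y.
- driver_mid (a point): Middle of the screwdriver's length on its axis, 10 mm above whatever it lies on; axes as the screwdriver.
- driver_handle (a point): A point on the axis of the screwdriver's handle, 26 mm from mid-length towards the handle's end: a good place to grip it, across its 20 mm thickness (along the screwdriver's x). Axes as the screwdriver.
- tray: A shallow wooden tray, fixed, open at the top: outside 128 mm (its x) by 170 mm (its y), 22 mm high; walls and floor 4 mm thick (inside 120 x 162 mm, 18 mm deep). Origin: centre of its underside, on the table; z up.
- oil_bottle: Bystander: white oil bottle with a spout, 46 mm wide, 128 mm high, upright. Origin: centre of its underside.
- cone_cream: Bystander: cream thread cone, 60 mm wide, 114 mm high, upright. Origin: at its underside, 17 mm towards its -y from its axis.
- cone_navy: Bystander: navy thread cone, 60 mm wide, 114 mm high, upright. Origin: centre of its underside.
- seam_gauge: Bystander: flat seam gauge, 155 x 24 x 14 mm, lying. Origin: centre of its underside.

How it is judged:
By the outcome, as a careful person would: the job done as asked, in the order asked, and still so for the second after the job is handed in, with the robot touching nothing.
It also fails if it takes over 72 s, if anything falls off the work surface, if the arm or the gripper's body presses on something with over 40 N, if the wrist force passes 120 N, or if a joint passes its speed limit or range.

### The arm

A 6-joint arm with a two-finger parallel gripper is mounted at the origin on a cart in front of the work surface, level with it; the furniture and walls round the work are solid. World frame = base frame: x ahead of the robot, y to its left, z up, the work surface at z = 0. Lengths are in m, angles in rad, forces in N, time in s.
With the tool pointing down it reaches from about 0.3 to 0.825 m from the base axis. Payload 5.4 kg.
Tool frame: the origin (TCP) lies at the centre of the arm's flange, where the gripper is bolted on; the fingertips stand arm.nose_length ahead of it and the grasp point (between the pads) lies 171 mm ahead of it (arm.nose_length is the distance from the TCP to the fingertips, in m); z points along the fingers, y is the line along which they close (so a half turn about z gives the same grasp; the last joint's range is limited). The gripper opens to 92 mm and grips with 3 to 60 N. Pads are 20 mm wide; open, the fingers measure 128 mm over their backs; the gripper's body (75 mm by 189 mm) begins 69 mm behind the grasp point.
Start: joints at [-1.442, 0.158, 1.597, -0, 1.386, -0.21], TCP at [0.191, -0.542, 0.405] pointing down, gripper open.
Joint ranges: [-2.91, 2.91], [-0.94, 2.29], [0.18, 2.7], [-1.29, 4.43], [0.17, 2.64], [-3, 3]. Speed limits (rad/s): [2.57, 2.57, 3.14, 3.14, 3.14, 3.14].

### API

Orientations are given as a unit quaternion [x, y, z, w].
In Python, from rig import arm gives the robot as it stands.
- The arm moves only by the tool step_arm, never from a script. Its argument "increments" is a list of rows, each a list of 6 numbers: the shift along the tool's x, y, z normalised to -1 to 1, where 1 is 40 mm, then the turn, a rotation vector about the tool's x, y, z normalised to -1 to 1, where 1 is 0.15 rad. A call has 1 to 20 rows; each row shifts and turns the commanded pose from where the row before left it, along the tool's axes as they then stand; what a row does not reach is not made up. A row lasts 1/8 s, in which the tool goes at most 62.5 mm and 10.7 degrees, less where a joint would pass 70% of its speed; a pose out of reach is approached as far as the arm can. A call with a number of a shift or a turn outside -1 to 1 is refused whole. A call with a gripper value outside its range is refused whole. "gripper" is the gripper's target within -1 to 1 (shut at 1, half-way at 0, fully open at -1), set as the call begins (left out, the last holds). The fingers move at their own pace and stop on an object; "squeeze" is the grip in N (left out, the last holds). Time passes only in rows, so rows that do not move let the fingers close. It gives the time, the measured TCP pose, the force, the opening and the grip force at its end, in the units of the state.
- arm.read_state(): the state, without advancing time (a new reading comes with each control period).
- arm.capture(name): name is "scene" or "top" or "wrist"; returns a dict with "image" (420x560x3 uint8, blue, green, red), "mtx" (3x3 intrinsics, pixels), "world_to_cam" (4x4, takes a point from world to camera coordinates); the wrist camera has in their place "mount" (4x4, takes a point from camera to tool coordinates, whose origin is the TCP and whose axes are the flange's). Camera axes: x right, y down, z forward; pixel columns grow to the right and rows downward; lengths in m; the calibration is good to about 2 mm. A picture is of the moment at which its call begins: read the wrist's pose just before it. There is no depth.
- arm.finish_job(): hands the job in; it is judged then, once.
The state is a dict: "clock": time; "joints": joint angles; "joint_vel": joint speeds; "effort": joint torques, N m; "position": TCP position; "eef_rot": TCP orientation; "force": force on the tool from outside, world axes, zero at the start; "torque": the same for the moment, N m; "width": finger opening in m; "grip_force": force on a finger pad.
Only numpy, scipy, OpenCV 4.12 (cv2) and the standard library are available. Lean on these libraries where they do the work, as an engineer would, in place of code of your own. Each camera call takes 0.05 s, during which the arm holds its last target. There are 200 camera calls.

## Working session

There is one attempt and no reset: what is moved stays moved. The work goes in short steps, Python scripts to look and compute and a tool call to move; the robot and the scene stay as the last step left them, time stands still between calls to the robot, and variables do not carry over. Pictures are saved under pics/ and viewed, at most 10 in all, crops included, and the job is handed in when it is done.

Besides the shell and the picture viewer there is one more tool, called after ">>>" in YAML: its name, and indented under it one key for each argument. step_arm: Moves the arm, as the interface text tells. Scaled input: -1 to 1 covers 40 mm each way for a shift and 0.15 rad each way for a turn. Its arguments: {"type":"object","properties":{"increments":{"type":"array","items":{"type":"array","items":{"type":"number","minimum":-1,"maximum":1}}},"gripper":{"type":"number"},"squeeze":{"type":"number"}},"required":["increments"]}

```bash
mkdir -p pics; ls
cat > h.py <<'E'
from rig import arm
import numpy as np, cv2
from scipy.spatial.transform import Rotation as R
def snap(n,f):
    s=arm.read_state(); c=arm.capture(n); cv2.imwrite(f,c["image"])
    M=c["world_to_cam"] if "world_to_cam" in c else None
    if M is None:
        T=np.eye(4);T[:3,:3]=R.from_quat(s["eef_rot"]).as_matrix();T[:3,3]=s["position"]
        M=np.linalg.inv(T@np.array(c["mount"]))
    M=np.array(M);K=np.array(c["mtx"]);np.savez(f+".npz",M=M,K=K);return K,M
def w(f,u,v,z):
    d=np.load(f+".npz");M=d["M"];K=d["K"]
    r=M[:3,:3].T@np.linalg.inv(K)@[u,v,1];o=-M[:3,:3].T@M[:3,3]
    return o+r*(z-o[2])/r[2]
def px(f,P):
    d=np.load(f+".npz");p=d["K"]@(d["M"][:3,:3]@np.array(P)+d["M"][:3,3]);return p[:2]/p[2]
E
python3 - <<'E'
from h import *
print(arm.nose_length,{k:np.round(v,3) for k,v in arm.read_state().items()})
for n in("top","scene","wrist"): print(snap(n,f"pics/{n}0.png"))
a=cv2.imread("pics/top0.png");b=cv2.imread("pics/scene0.png")
E
```

```text
pics
0.1901 {'clock': np.float64(0.0), 'joints': array([-1.442,  0.159,  1.598, -0.   ,  1.386, -0.21 ]), 'joint_vel': array([ 0.001, -0.001, -0.   ,  0.001, -0.   ,  0.   ]), 'effort': array([ 2.0000e-03, -3.8557e+01, -3.2211e+01,  7.0000e-02,  3.8000e-02,
       -0.0000e+00]), 'position': array([ 0.191, -0.542,  0.404]), 'eef_rot': array([ 0.986,  0.169,  0.   , -0.001]), 'force': array([-0.433, -0.359, -0.542]), 'torque': array([ 0.017,  0.014, -0.011]), 'grip_force': np.float64(0.0), 'width': np.float64(0.092)}
(array([[508.09724141,   0.        , 288.96446653],
       [  0.        , 508.09724141, 208.25059583],
       [  0.        ,   0.        ,   1.        ]]), array([[-4.45353348e-02, -9.99006881e-01,  1.36247578e-03,
         1.16406446e-01],
       [-9.74872766e-01,  4.31613926e-02, -2.18541034e-01,
         4.74204392e-01],
       [ 2.18265190e-01, -1.10610386e-02, -9.75826809e-01,
         1.59351451e+00],
       [ 0.00000000e+00,  0.00000000e+00,  0.00000000e+00,
         1.00000000e+00]]))
(array([[465.67620561,   0.        , 286.2816314 ],
       [  0.        , 465.67620561, 207.23346941],
       [  0.        ,   0.        ,   1.        ]]), array([[-0.85982789, -0.51026298,  0.01810231,  0.46581162],
       [-0.28490753,  0.45006393, -0.84632745,  0.14861397],
       [ 0.42370237, -0.73285343, -0.53235529,  1.28282084],
       [ 0.        ,  0.        ,  0.        ,  1.        ]]))
(array([[303.07602372,   0.        , 280.23080269],
       [  0.        , 303.07602372, 207.62649655],
       [  0.        ,   0.        ,   1.        ]]), array([[ 0.33151526, -0.94344866, -0.00150292, -0.57413628],
       [-0.91287461, -0.3211734 ,  0.25200713, -0.02828751],
       [-0.23823848, -0.08217223, -0.96772421,  0.39053445],
       [ 0.        ,  0.        ,  0.        ,  1.        ]]))
```

View pics/top0.png

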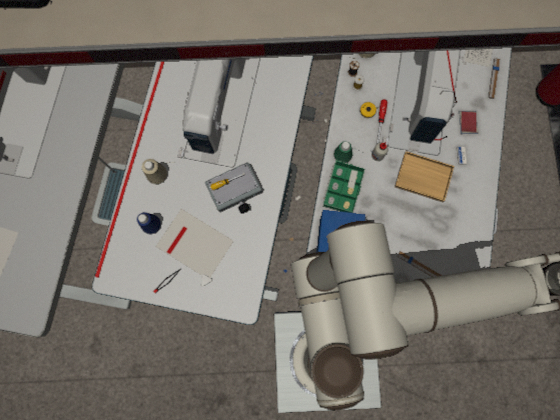

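View pics/scene0.png

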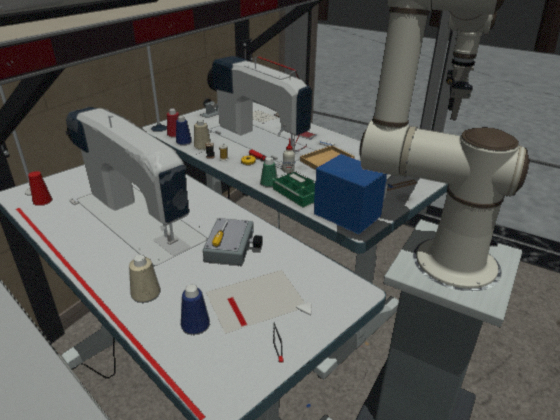

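The top view shows the demagnetiser at about (234,187) on the left table, with its knob at (244,208) and the driver's yellow handle at (217,185). The tray is on the right table at (424,176). The scene view agrees. I'll enlarge both places.

Run:
```python
from h import *
a=cv2.imread("pics/top0.png");b=cv2.imread("pics/scene0.png")
c1=cv2.resize(a[150:220,190:280],None,fx=6,fy=6,interpolation=cv2.INTER_CUBIC)[:,:540]
c2=cv2.resize(a[120:220,330:470],None,fx=4,fy=4,interpolation=cv2.INTER_CUBIC)
o=np.zeros((580,800,3),np.uint8)
o=np.zeros((600,800,3),np.uint8)
c1=cv2.resize(a[155:215,200:270],None,fx=5,fy=5,interpolation=cv2.INTER_CUBIC) #350x300
c2=cv2.resize(a[135:215,380:470],None,fx=5,fy=5,interpolation=cv2.INTER_CUBIC) #450x400
o[:300,:350]=c1;o[:400,350:800]=c2
c3=cv2.resize(b[210:270,200:270],None,fx=5,fy=5,interpolation=cv2.INTER_CUBIC)
o[300:600,:350]=c3
cv2.imwrite("pics/c.png",o)
f="pics/top0.png"
for u,v,z in((217,185,.058),(240,180,.058),(244,208,.03),(424,176,.02),(190,180,0),(200,150,.1),(424,140,.1),(384,150,0)):print(u,v,w(f,u,v,z).round(3))
```

```text
217 185 [0.566 0.326 0.058]
240 180 [0.579 0.251 0.058]
244 208 [0.491 0.242 0.03 ]
424 176 [ 0.577 -0.362  0.02 ]
190 180 [0.603 0.425 0.   ]
200 150 [0.673 0.374 0.1  ]
424 140 [ 0.675 -0.352  0.1  ]
384 150 [ 0.681 -0.241  0.   ]
```

View pics/c.png

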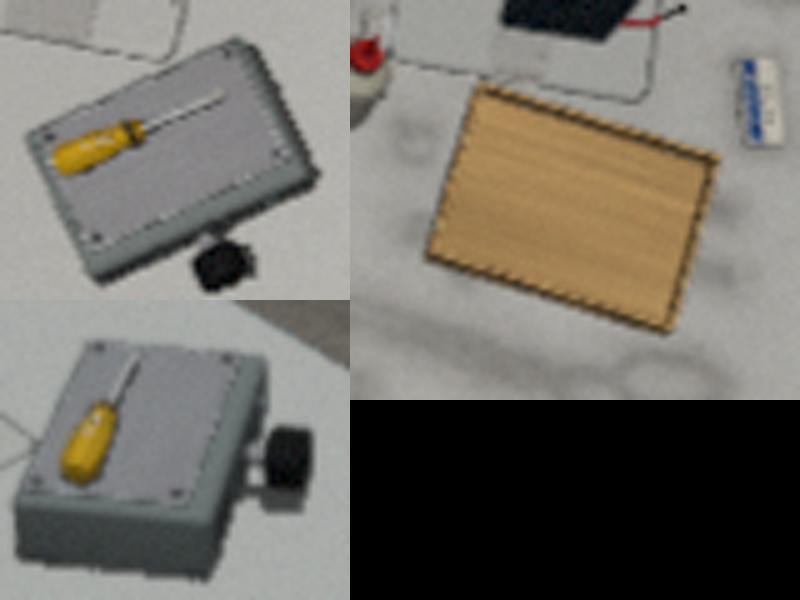

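Run:
```python
from h import *
f="pics/top0.png"
A=lambda u,v,z:w(f,200+u/5,155+v/5,z)
B=lambda u,v,z:w(f,380+(u-350)/5,135+v/5,z)
c=[A(*p,.046) for p in((28,137),(240,40),(318,168),(97,270))]
print("unit",np.round(c,3),np.mean(c,0).round(3),[np.linalg.norm(c[i]-c[i-1]).round(3) for i in range(4)])
ang=lambda d:np.degrees(np.arctan2(d[1],d[0])).round(1)
print("y dirs",ang(c[0]-c[1]),ang(c[3]-c[2]),"x dirs",ang(c[1]-c[2]+0*c[0]),)
t=[B(*p,.022) for p in((478,85),(720,155),(670,330),(428,257))]
print("tray",np.round(t,3),np.mean(t,0).round(3),[np.linalg.norm(t[i]-t[i-1]).round(3) for i in range(4)],ang(t[0]-t[1]),ang(t[3]-t[2]))
h,b=A(55,165,.058),A(225,92,.058);print("drv",h,b,np.linalg.norm(h-b),ang(h-b),(h+b)/2, b+(h-b)*86/120)
print("knob",A(222,265,.03))
```

```text
unit [[0.579 0.365 0.046]
 [0.64  0.224 0.046]
 [0.55  0.175 0.046]
 [0.488 0.321 0.046]] [0.564 0.271 0.046] [np.float64(0.102), np.float64(0.154), np.float64(0.102), np.float64(0.159)]
y dirs 113.2 113.1 x dirs 28.4
tray [[ 0.663 -0.308  0.022]
 [ 0.607 -0.466  0.022]
 [ 0.488 -0.419  0.022]
 [ 0.545 -0.264  0.022]] [ 0.575 -0.364  0.022] [np.float64(0.127), np.float64(0.168), np.float64(0.128), np.float64(0.166)] 70.3 69.9
drv [0.5563826  0.34592789 0.058     ] [0.6009695  0.23406522 0.058     ] 0.12042112895486444 111.7 [0.57867605 0.28999655 0.058     ] [0.56901555 0.31423347 0.058     ]
knob [0.49122385 0.24117707 0.03      ]
```

The crop gives a unit yaw of about 23° and the tray's y axis at about 70°. All measured sizes match the given ones. The sewing machine heads may be close to the 189 mm gripper body, so I'll check their heights.

Run:
```python
from h import *
a=cv2.imread("pics/top0.png");b=cv2.imread("pics/scene0.png")
r=lambda i,x,y,w_,h_,s:cv2.resize(i[y:y+h_,x:x+w_],None,fx=s,fy=s,interpolation=cv2.INTER_CUBIC)
o=np.zeros((600,800,3),np.uint8)
o[:300,:300]=r(a,175,85,75,75,4)      # top left machine
o[300:600,:300]=r(a,395,75,75,75,4)   # top right machine
o[:,300:800]=0
o[:300,300:800]=r(b,120,170,125,75,4)  # scene left head
o[300:600,300:800]=r(b,240,100,125,75,4) # scene right head
cv2.imwrite("pics/d.png",o)
```

```text
(no output)
```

View pics/d.png

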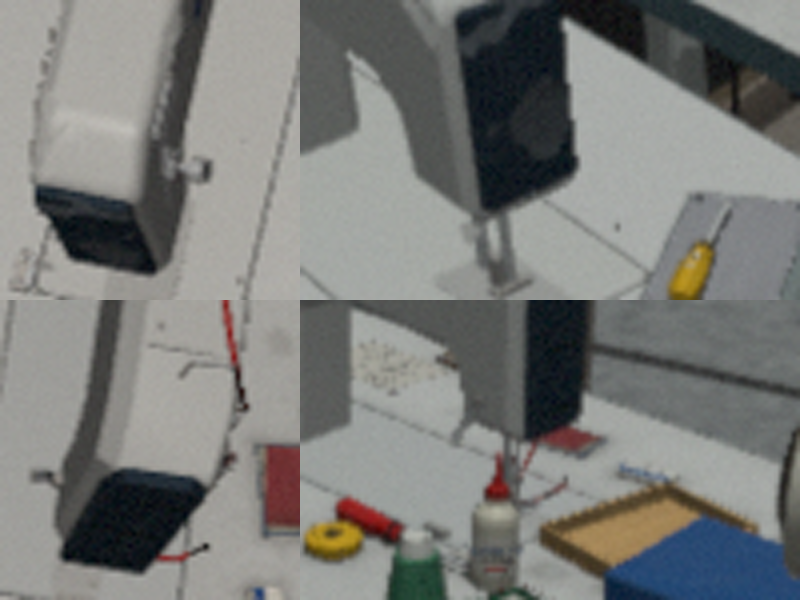

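Run:
```python
from h import *
def P(f): d=np.load(f+".npz");return d["K"]@d["M"][:3]
T,S=P("pics/top0.png"),P("pics/scene0.png")
for n,a,b in(("L-r",(214.5,153),(189.3,211.3)),("L-l",(193,150.5),(166.3,223.8)),("R-l",(410.5,139.5),(296.3,134.5)),("R-r",(431,143),(310.5,128))):
    X=cv2.triangulatePoints(T,S,np.array(a,float),np.array(b,float));X=(X[:3]/X[3]).ravel()
    print(n,X.round(3),px("pics/top0.png",X).round(1),a)
```

```text
L-r [0.656 0.325 0.115] [214.5 152.9] (214.5, 153)
L-l [0.672 0.396 0.108] [192.6 149.9] (193, 150.5)
R-l [ 0.679 -0.306  0.104] [410.2 138.9] (410.5, 139.5)
R-r [ 0.658 -0.369  0.114] [431.2 143.4] (431, 143)
```

The left machine's head is at about (0.656, 0.325) with z > 0.11, and the right one at (0.658, -0.369). So I'll grip the driver off-centre from the robot's side, and lay it with its handle toward the tray's -y end. First I move above the knob.

>>> step_arm:
  increments:
    - [0, 0, -1, 0, 0, 0]
    - [0, 0, -1, 0, 0, 0]
    - [0.75, -0.88, 0, 0, 0, 0]
    - [0.75, -0.88, 0, 0, 0, 0]
    - [0.75, -0.88, 0, 0, 0, 0]
    - [0.75, -0.88, 0, 0, 0, 0]
    - [0.75, -0.88, 0, 0, 0, 0]
    - [0.75, -0.88, 0, 0, 0, 0]
    - [0.75, -0.88, 0, 0, 0, 0]
    - [0.75, -0.88, 0, 0, 0, 0]
    - [0.75, -0.88, 0, 0, 0, 0]
    - [0.75, -0.88, 0, 0, 0, 0]
    - [0.75, -0.88, 0, 0, 0, 0]
    - [0.75, -0.88, 0, 0, 0, 0]
    - [0.75, -0.88, 0, 0, 0, 0]
    - [0.75, -0.88, 0, 0, 0, 0]
    - [0.75, -0.88, 0, 0, 0, 0]
    - [0.75, -0.88, 0, 0, 0, 0]
    - [0.75, -0.88, 0, 0, 0, 0]
    - [0.75, -0.88, 0, 0, 0, -0.4]
  gripper: -1

```text
clock: 2.65
position: [0.4901, 0.2363, 0.4844]
eef_rot: [0.98, 0.199, -0.0, 0.0]
force: [0.5, -0.2, 0.3]
width: 0.0921
grip_force: 0.0
```

```bash
cat >> h.py <<'E'
def go(p,yaw=None):
    "units in tool axes to reach TCP p and yaw (deg, tool x heading), tool down"
    s=arm.read_state();m=R.from_quat(s["eef_rot"]).as_matrix()
    y=np.degrees(np.arctan2(m[1,0],m[0,0]))
    print("t",round(float(s["clock"]),2),"pos",np.round(s["position"],4),"yaw",y.round(2),"z",m[:,2].round(3),"j",np.round(s["joints"],2))
    print("units",(m.T@(np.array(p)-s["position"])/.04).round(3), None if yaw is None else (-np.radians((yaw-y))/.15).round(2))
E
python3 - <<'E'
from h import *
go((.489,.239,.33),23)
K,M=snap("wrist","pics/w1.png")
E
```

```text
t 2.65 pos [0.4901 0.2363 0.4844] yaw 22.95 z [-0. -0. -1.] j [ 0.23  0.04  1.57 -0.    1.53  1.4 ]
units [ 3.000e-03 -7.200e-02  3.859e+00] -0.01
```

View pics/w1.png

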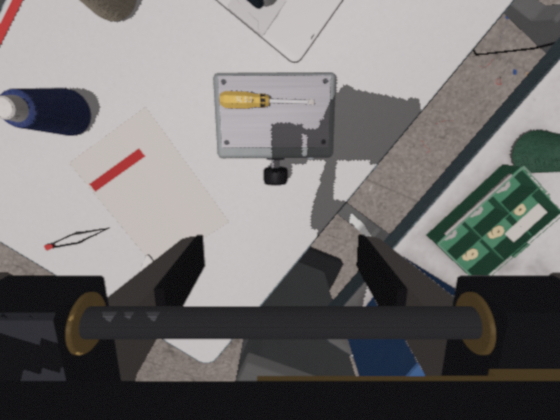

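The wrist view shows the box square to the tool: corners (214,73) to (333,157), knob head at (275,175), driver from (220,100) to (315,102).

Run:
```python
from h import *
f="pics/w1.png"
c=[w(f,*p,.046) for p in((215,73),(334,73),(333,155),(217,155))]
print(np.round(c,3),np.mean(c,0).round(3),[np.linalg.norm(c[i]-c[i-1]).round(3) for i in range(4)])
ang=lambda d:np.degrees(np.arctan2(d[1],d[0])).round(1)
print(ang(c[0]-c[1]),ang(c[3]-c[2]))
k=w(f,275.5,175,.034);print("knob",k)
h,b=w(f,220,100,.058),w(f,315,102,.058);print("drv",h,b,np.linalg.norm(h-b),ang(h-b),b+(h-b)*86/120)
```

```text
[[0.586 0.367 0.046]
 [0.645 0.227 0.046]
 [0.551 0.184 0.046]
 [0.489 0.33  0.046]] [0.568 0.277 0.046] [np.float64(0.104), np.float64(0.152), np.float64(0.104), np.float64(0.158)]
112.9 112.9
knob [0.49317603 0.2448945  0.034     ]
drv [0.55750125 0.34771401 0.058     ] [0.60223223 0.23565891 0.058     ] 0.12065324285641763 111.8 [0.57017503 0.31596507 0.058     ]
```

>>> step_arm:
  increments:
    - [0.08, -0.12, 1, 0, 0, 0]
    - [0, 0, 1, 0, 0, 0]
    - [0, 0, 1, 0, 0, 0]
    - [0, 0, 1, 0, 0, 0]
    - [0, 0, 1, 0, 0, 0]
    - [0, 0, 1, 0, 0, 0]
    - [0, 0, 0.5, 0, 0, 0]
    - [0, 0, 0.5, 0, 0, 0]
    - [0, 0, 0, 0, 0, 0]

```text
clock: 3.82
position: [0.4898, 0.2401, 0.2029]
eef_rot: [0.98, 0.198, -0.002, 0.0]
force: [0.4, 0.1, -0.9]
width: 0.0919
grip_force: 0.0
```

>>> step_arm:
  increments:
    - [0, 0, 0, 0, 0, 0]
    - [0, 0, 0, 0, 0, 0]
    - [0, 0, 0, 0, 0, 0]
    - [0, 0, 0, 0, 0, 0]
    - [0, 0, 0, 0, 0, 0]
    - [0, 0, 0, 0, 0, 0]
  gripper: 1
  squeeze: 25

```text
clock: 4.58
position: [0.4898, 0.2425, 0.2046]
eef_rot: [0.98, 0.197, -0.001, -0.004]
force: [-3.6, 12.2, 2.1]
width: 0.0349
grip_force: 25.0
```

>>> step_arm:
  increments:
    - [0, -0.06, 0, 0, 0, 0]
    - [-0.1, 0, 0, 0, 0, 0]
    - [-0.1, 0, 0, 0, 0, 0]
    - [-0.1, 0, 0, 0, 0, 0]
    - [-0.1, 0, 0, 0, 0, 0]
    - [-0.1, 0, 0, 0, 0, 0]
    - [-0.03, 0, 0, 0, 0, 0]
    - [0, 0, 0, 0, 0, 0]

```text
clock: 5.58
position: [0.4705, 0.2352, 0.2048]
eef_rot: [0.98, 0.198, 0.001, -0.001]
force: [2.1, 7.4, -2.1]
width: 0.0351
grip_force: 25.0
```

>>> step_arm:
  increments:
    - [0, 0, 0, 0, 0, 0]
    - [0, 0, 0, 0, 0, 0]
    - [0, 0, 0, 0, 0, 0]
    - [0, 0, -0.5, 0, 0, 0]
    - [0, 0, -1, 0, 0, 0]
    - [0, 0, -1, 0, 0, 0]
    - [0, 0, -1, 0, 0, 0]
    - [0, 0, -1, 0, 0, 0]
    - [0, 0, 0, 0, 0, 0]
  gripper: -1

```text
clock: 6.7
position: [0.4714, 0.2345, 0.3886]
eef_rot: [0.98, 0.198, 0.004, 0.0]
force: [0.1, 0.4, -0.5]
width: 0.0917
grip_force: 0.0
```

Run:
```python
from h import *
go((.5464,.300,.33),111.8)
snap("wrist","pics/w2.png")
a=cv2.imread("pics/w2.png");cv2.imwrite("pics/w2c.png",cv2.resize(a[:300,100:500],None,fx=2,fy=2))
```

```text
t 6.7 pos [0.4714 0.2345 0.3886] yaw 22.85 z [ 0.007  0.001 -1.   ] j [ 0.23  0.04  1.75 -0.    1.34  1.4 ]
units [ 2.353 -0.783  1.481] -10.35
```

View pics/w2c.png

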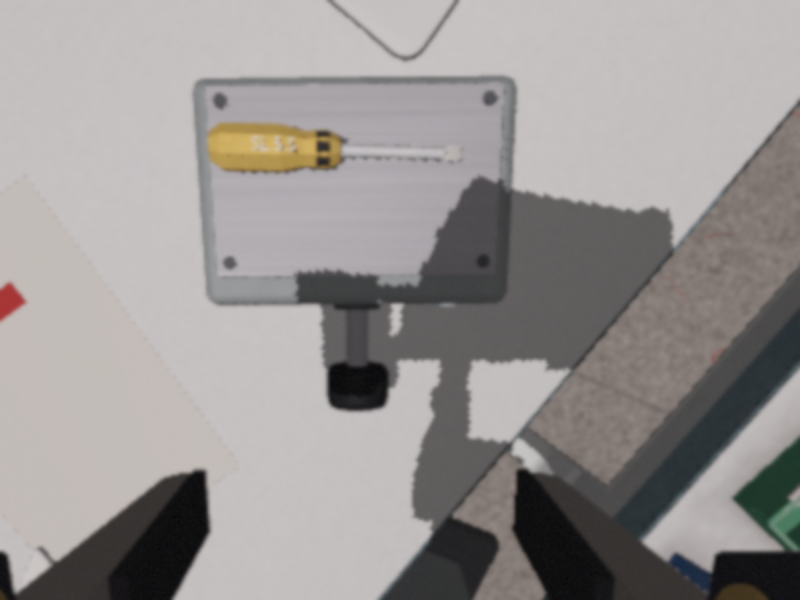

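The knob is out: its head is now at crop (358,385), clear of the box. The driver hasn't moved. It runs from crop (208,145) to (462,153). I'll turn the tool before approaching.

>>> step_arm:
  increments:
    - [0, 0, 0, 0, 0, -1]
    - [0, 0, 0, 0, 0, -1]
    - [0, 0, 0, 0, 0, -1]
    - [0, 0, 0, 0, 0, -1]
    - [0, 0, 0, 0, 0, -1]
    - [0, 0, 0, 0, 0, -1]
    - [0, 0, 0, 0, 0, -1]
    - [0, 0, 0, 0, 0, -1]
    - [0, 0, 0, 0, 0, -1]
    - [0, 0, 0, 0, 0, -1]
    - [0, 0, 0, 0, 0, -0.35]
    - [0, 0, 0, 0, 0, 0]

```text
clock: 8.25
position: [0.47, 0.2342, 0.3829]
eef_rot: [0.561, 0.828, -0.001, -0.001]
force: [-0.6, -0.5, -0.1]
width: 0.0919
grip_force: 0.0
```

Run:
```python
from h import *
f="pics/w2.png"
h,b=w(f,204,72.5,.058),w(f,331,76.5,.058);d=h-b
print("drv",h,b,np.linalg.norm(d),np.degrees(np.arctan2(d[1],d[0])),b+d*80/120)
k=w(f,100+358/2,375/2,.036);print("knob",k)
c=(b+d*80/120)[:2]-.028*np.array([.928,.371]);print(c)
go((*c,.30),111.8)
```

```text
drv [0.55838906 0.34924521 0.058     ] [0.60207714 0.23624466 0.058     ] 0.1211518573311694 111.13741174678623 [0.57295176 0.31157836 0.058     ]
knob [0.47985118 0.23895214 0.036     ]
[0.54696776 0.30119036]
t 8.25 pos [0.47   0.2342 0.3829] yaw 111.76 z [-0.003 -0.001 -1.   ] j [ 0.23  0.05  1.76 -0.    1.34 -0.15]
units [0.841 2.414 2.065] -0.0
```

>>> step_arm:
  increments:
    - [0.28, 0.8, 0, 0, 0, 0]
    - [0.28, 0.8, 0, 0, 0, 0]
    - [0.28, 0.81, 0, 0, 0, 0]
    - [0, 0, 0.7, 0, 0, 0]
    - [0, 0, 0.7, 0, 0, 0]
    - [0, 0, 0.7, 0, 0, 0]
    - [0, 0, 0.5, 0, 0, 0]
    - [0, 0, 0.5, 0, 0, 0]
    - [0, 0, 0.3, 0, 0, 0]
    - [0, 0, 0, 0, 0, 0]
    - [0, 0, 0, 0, 0, 0]

```text
clock: 9.62
position: [0.5479, 0.3015, 0.2497]
eef_rot: [0.561, 0.828, 0.001, 0.001]
force: [0.5, 0.2, 0.1]
width: 0.0917
grip_force: 0.0
```

Run:
```python
from h import *
go((.547,.3012,.2405),111.5)
```

```text
t 9.62 pos [0.5479 0.3015 0.2497] yaw 111.8 z [ 0.002  0.001 -1.   ] j [ 0.31  0.44  1.57  0.    1.13 -0.07]
units [ 0.    -0.024  0.23 ] 0.03
```

>>> step_arm:
  increments:
    - [0, 0, 0.12, 0, 0, 0]
    - [0, 0, 0.11, 0, 0, 0]
    - [0, 0, 0, 0, 0, 0]
    - [0, 0, 0, 0, 0, 0]

```text
clock: 10.12
position: [0.5474, 0.3014, 0.2395]
eef_rot: [0.561, 0.828, -0.0, -0.0]
force: [-0.0, -1.5, -0.2]
width: 0.0916
grip_force: 0.0
```

>>> step_arm:
  increments:
    - [0, 0, 0, 0, 0, 0]
    - [0, 0, 0, 0, 0, 0]
    - [0, 0, 0, 0, 0, 0]
    - [0, 0, 0, 0, 0, 0]
    - [0, 0, 0, 0, 0, 0]
    - [0, 0, 0, 0, 0, 0]
    - [0, 0, 0, 0, 0, 0]
    - [0, 0, 0, 0, 0, 0]
  gripper: 1
  squeeze: 10

```text
clock: 11.12
position: [0.5474, 0.3014, 0.2396]
eef_rot: [0.561, 0.828, -0.0, -0.0]
force: [-0.2, -0.0, 0.1]
width: 0.02
grip_force: 10.0
```

>>> step_arm:
  increments:
    - [0, 0, 0, 0, 0, 0]
    - [0, 0, 0, 0, 0, 0]
    - [0, 0, -0.3, 0, 0, 0]
    - [0, 0, -0.6, 0, 0, 0]
    - [0, 0, -1, 0, 0, 0]
    - [0, 0, -1, 0, 0, 0]
    - [0, 0, -1, 0, 0, 0]
    - [0, 0, 0, 0, 0, 0]
    - [0, 0, 0, 0, 0, 0]
  squeeze: 30

```text
clock: 12.25
position: [0.547, 0.3012, 0.3942]
eef_rot: [0.561, 0.828, -0.001, -0.001]
force: [-0.2, 0.4, -1.2]
width: 0.0193
grip_force: 30.0
```

Run:
```python
from h import *
snap("wrist","pics/w3.png")
go((.56,-.40,.42),-110)
```

```text
t 12.3 pos [0.5469 0.3012 0.3933] yaw 111.8 z [-0.004 -0.001 -1.   ] j [ 0.31  0.29  1.46 -0.    1.39 -0.07]
units [-16.398  -6.208  -0.647] 25.81
```

View pics/w3.png

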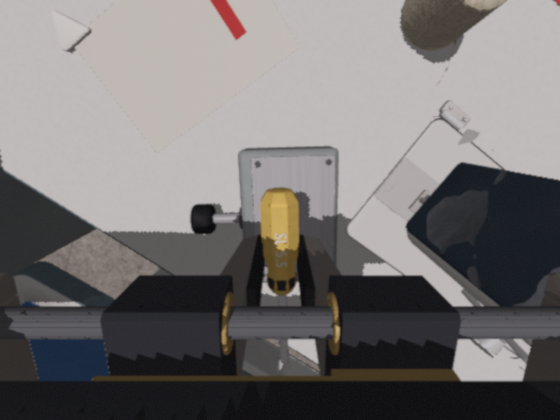

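The driver is held by the handle between the pads, with its handle end at (279,190). The knob is still out, at (203,218). I raise, back away from the machine head, and turn.

>>> step_arm:
  increments:
    - [0, 0, -0.8, 0, 0, 0]
    - [0, 0, -0.8, 0, 0, 0]
    - [-0.07, -0.83, 0, 0, 0, 0]
    - [-0.07, -0.83, 0, 0, 0, 0]
    - [0, 0, 0, 0, 0, 1]
    - [0, 0, 0, 0, 0, 1]
    - [0, 0, 0, 0, 0, 1]
    - [0, 0, 0, 0, 0, 1]
    - [0, 0, 0, 0, 0, 1]
    - [0, 0, 0, 0, 0, 1]
    - [0, 0, 0, 0, 0, 1]
    - [0, 0, 0, 0, 0, 1]
    - [0, 0, 0, 0, 0, 1]
    - [0, 0, 0, 0, 0, 1]
    - [0, 0, 0, 0, 0, 1]
    - [0, 0, 0, 0, 0, 1]
    - [0, 0, 0, 0, 0, 1]
    - [0, 0, 0, 0, 0, 1]
    - [0, 0, 0, 0, 0, 1]
    - [0, 0, 0, 0, 0, 1]

```text
clock: 14.8
position: [0.4876, 0.2714, 0.457]
eef_rot: [0.974, -0.225, -0.002, 0.001]
force: [-0.9, -0.0, -1.2]
width: 0.0195
grip_force: 30.0
```

>>> step_arm:
  increments:
    - [0, 0, 0, 0, 0, 1]
    - [0, 0, 0, 0, 0, 1]
    - [0, 0, 0, 0, 0, 1]
    - [0, 0, 0, 0, 0, 1]
    - [0, 0, 0, 0, 0, 1]
    - [0, 0, 0, 0, 0, 1]
    - [0, 0, 0, 0, 0, 1]
    - [0, 0, 0, 0, 0, 1]
    - [0, 0, 0, 0, 0, 1]
    - [0, 0, 0, 0, 0, 0.8]
    - [0, 0, 0, 0, 0, 0]

```text
clock: 16.18
position: [0.4891, 0.046, 0.4327]
eef_rot: [-0.675, 0.731, 0.07, 0.064]
force: [0.5, 1.0, -2.2]
width: 0.0197
grip_force: 30.0
```

Run:
```python
from h import *
f="pics/w3.png"; e=w(f,279,189,.3933-.1816)[:2]-[.5469,.3012]; print("handle end along tool x,y",e@[-.371,.928],e@[.928,.371])
go((.53,-.32,.42),-110)
```

```text
handle end along tool x,y 0.03885046583065233 -0.0013335085394858431
t 16.18 pos [0.4891 0.046  0.4327] yaw -94.63 z [-0.001  0.188 -0.982] j [-0.2  -0.08  1.8   0.19  1.47  2.99]
units [ 8.936 -1.735 -1.411] 1.79
```

The last joint reached its range because I turned before moving across. Moving right relieves it, so I'll test with a small shift.

>>> step_arm:
  increments:
    - [0.5, 0, 0, 0, 0, 0]
    - [0.5, 0, 0, 0, 0, 0]
    - [0, 0, 0, 0, 0, 0]

```text
clock: 16.55
position: [0.4867, 0.0087, 0.4266]
eef_rot: [-0.677, 0.73, 0.069, 0.065]
force: [-0.7, 0.1, -0.7]
width: 0.0195
grip_force: 30.0
```

Run:
```python
from h import *
go((.53,-.32,.42),-110)
```

```text
t 16.55 pos [0.4867 0.0087 0.4266] yaw -94.4 z [ 0.001  0.188 -0.982] j [-0.28 -0.09  1.81  0.18  1.47  2.91]
units [ 7.996 -1.691 -1.385] 1.82
```

>>> step_arm:
  increments:
    - [0.9, -0.2, -0.2, 0, 0, 0]
    - [0.9, -0.2, -0.2, 0, 0, 0]
    - [0.9, -0.2, -0.2, 0, 0, 0]
    - [0.9, -0.2, -0.2, 0, 0, 0]
    - [0.9, -0.2, -0.2, 0, 0, 0]
    - [0.9, -0.2, -0.2, 0, 0, 0]
    - [0, 0, 0, 0, 0, 0]

```text
clock: 17.42
position: [0.5189, -0.2165, 0.4333]
eef_rot: [-0.676, 0.73, 0.068, 0.065]
force: [-0.1, 1.0, -2.3]
width: 0.0193
grip_force: 30.0
```

```bash
cat >> h.py <<'E'
def rot(yaw):
    a=np.radians(yaw);D=np.array([[np.cos(a),np.sin(a),0],[np.sin(a),-np.cos(a),0],[0,0,-1.]])
    r=R.from_quat(arm.read_state()["eef_rot"]).inv()*R.from_matrix(D);print("rot units",(r.as_rotvec()/.15).round(2))
E
python3 - <<'E'
from h import *
go((.53,-.32,.42),-110);rot(-110)
E
```

```text
t 17.43 pos [ 0.5189 -0.2165  0.4333] yaw -94.45 z [ 0.003  0.188 -0.982] j [-0.65  0.13  1.57  0.15  1.55  2.56]
units [ 2.576 -0.475 -0.16 ] 1.81
rot units [0.25 1.24 1.81]
```

>>> step_arm:
  increments:
    - [0, 0, 0, 0.12, 0.62, 0.9]
    - [0, 0, 0, 0.13, 0.62, 0.9]
    - [0, 0, 0, 0, 0, 0]

```text
clock: 17.8
position: [0.5187, -0.2135, 0.4337]
eef_rot: [-0.577, 0.817, 0.0, 0.001]
force: [-0.6, -0.3, -0.5]
width: 0.0192
grip_force: 30.0
```

Run:
```python
from h import *
go((.555,-.39,.30),-110);rot(-110)
snap("wrist","pics/w4.png")
```

```text
t 17.8 pos [ 0.5187 -0.2135  0.4337] yaw -109.58 z [ 0.001  0.001 -1.   ] j [-0.61  0.1   1.6   0.    1.44  2.88]
units [ 3.858 -2.333  3.339] 0.05
rot units [-0.    0.01  0.05]
```

View pics/w4.png

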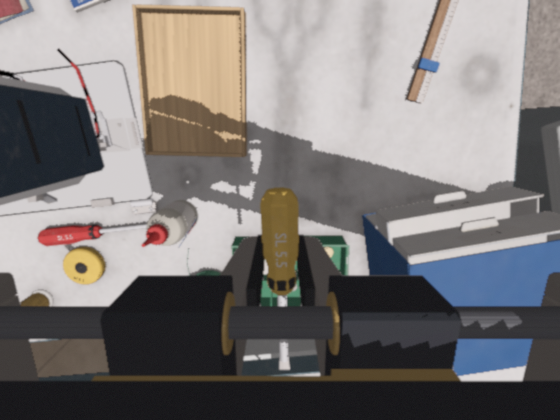

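The wrist view shows the tray square to the tool, with rim corners (136,6), (245,8), (246,156) and (143,156). The driver is well held.

Run:
```python
from h import *
f="pics/w4.png"
c=[w(f,*p,.022) for p in((136,6),(245,8),(246,156),(144,155))]
m=np.mean(c,0);print(np.round(c,3),m.round(3),[np.linalg.norm(c[i]-c[i-1]).round(3) for i in range(4)])
d=c[1]-c[2];print(np.degrees(np.arctan2(d[1],d[0])))
go((.555,-.39,.30),-110)
```

```text
[[ 0.604 -0.462  0.022]
 [ 0.488 -0.419  0.022]
 [ 0.548 -0.263  0.022]
 [ 0.67  -0.308  0.022]] [ 0.578 -0.363  0.022] [np.float64(0.168), np.float64(0.124), np.float64(0.167), np.float64(0.13)]
-110.88694114311159
t 17.85 pos [ 0.5186 -0.2139  0.4337] yaw -109.56 z [ 0.001  0.002 -1.   ] j [-0.61  0.1   1.6   0.    1.44  2.88]
units [ 3.85  -2.331  3.334] 0.05
```

>>> step_arm:
  increments:
    - [0.77, -0.46, 0, 0, 0, 0]
    - [0.77, -0.47, 0, 0, 0, 0]
    - [0.77, -0.47, 0, 0, 0, 0]
    - [0.77, -0.47, 0, 0, 0, 0]
    - [0.77, -0.47, 0, 0, 0, 0.05]
    - [0, 0, 0.8, 0, 0, 0]
    - [0, 0, 0.8, 0, 0, 0]
    - [0, 0, 0.8, 0, 0, 0]
    - [0, 0, 0.8, 0, 0, 0]
    - [0, 0, 0.8, 0, 0, 0]
    - [0, 0, 0.8, 0, 0, 0]
    - [0, 0, 0, 0, 0, 0]

```text
clock: 19.35
position: [0.5533, -0.3909, 0.2383]
eef_rot: [-0.572, 0.82, 0.004, 0.0]
force: [-0.5, 0.2, -0.7]
width: 0.0193
grip_force: 30.0
```

Run:
```python
from h import *
go((.556,-.39,.198),-110);rot(-110)
```

```text
t 19.35 pos [ 0.5533 -0.3909  0.2383] yaw -110.16 z [-0.004  0.006 -1.   ] j [-0.79  0.58  1.4   0.    1.17  2.7 ]
units [-0.039 -0.061  1.007] -0.02
rot units [ 0.04  0.03 -0.02]
```

>>> step_arm:
  increments:
    - [0, -0.06, 0.3, 0, 0, 0]
    - [0, 0, 0.3, 0, 0, 0]
    - [0, 0, 0.2, 0, 0, 0]
    - [0, 0, 0.1, 0, 0, 0]
    - [0, 0, 0.08, 0, 0, 0]
    - [0, 0, 0, 0, 0, 0]
    - [0, 0, 0, 0, 0, 0]

```text
clock: 20.23
position: [0.5565, -0.3934, 0.2031]
eef_rot: [-0.572, 0.82, -0.001, 0.0]
force: [-0.8, 0.0, -0.9]
width: 0.019
grip_force: 30.0
```

>>> step_arm:
  increments:
    - [0, 0, 0.05, 0, 0, 0]
    - [0, 0, 0.05, 0, 0, 0]
    - [0, 0, 0.04, 0, 0, 0]
    - [0, 0, 0, 0, 0, 0]
    - [0, 0, 0, 0, 0, 0]

```text
clock: 20.85
position: [0.5564, -0.3933, 0.1972]
eef_rot: [-0.572, 0.82, -0.0, 0.0]
force: [-0.1, -0.4, -1.8]
width: 0.0197
grip_force: 30.0
```

>>> step_arm:
  increments:
    - [0, 0, 0.02, 0, 0, 0]
    - [0, 0, 0.02, 0, 0, 0]
    - [0, 0, 0, 0, 0, 0]
    - [0, 0, 0, 0, 0, 0]

```text
clock: 21.35
position: [0.5564, -0.3933, 0.1956]
eef_rot: [-0.572, 0.82, -0.0, 0.0]
force: [0.1, -0.1, -0.9]
width: 0.0196
grip_force: 30.0
```

>>> step_arm:
  increments:
    - [0, 0, 0.02, 0, 0, 0]
    - [0, 0, 0.02, 0, 0, 0]
    - [0, 0, 0, 0, 0, 0]
    - [0, 0, 0, 0, 0, 0]

```text
clock: 21.85
position: [0.5566, -0.3934, 0.1954]
eef_rot: [-0.572, 0.82, -0.0, -0.0]
force: [-3.3, 2.7, 8.0]
width: 0.0194
grip_force: 30.0
```

Contact (8 N). I release gently, then rise.

>>> step_arm:
  increments:
    - [0, 0, 0, 0, 0, 0]
    - [0, 0, 0, 0, 0, 0]
    - [0, 0, 0, 0, 0, 0]
    - [0, 0, 0, 0, 0, 0]
    - [0, 0, -0.3, 0, 0, 0]
    - [0, 0, -0.6, 0, 0, 0]
    - [0, 0, -1, 0, 0, 0]
    - [0, 0, -1, 0, 0, 0]
    - [0, 0, -1, 0, 0, 0]
    - [0, 0, -1, 0, 0, 0]
    - [0, 0, -1, 0, 0, 0]
    - [0, 0, 0, 0, 0, 0]
  gripper: 0.15

```text
clock: 23.35
position: [0.5564, -0.3934, 0.4347]
eef_rot: [-0.572, 0.82, -0.004, 0.001]
force: [0.0, 0.2, 0.0]
width: 0.039
grip_force: 0.0
```

Run:
```python
from h import *
go((.52,-.2135,.44),-110)
snap("wrist","pics/w5.png")
```

```text
t 23.35 pos [ 0.5564 -0.3934  0.4347] yaw -110.26 z [ 0.005 -0.006 -1.   ] j [-0.79  0.41  1.23 -0.    1.49  2.7 ]
units [-3.903  2.411 -0.163] -0.03
```

View pics/w5.png

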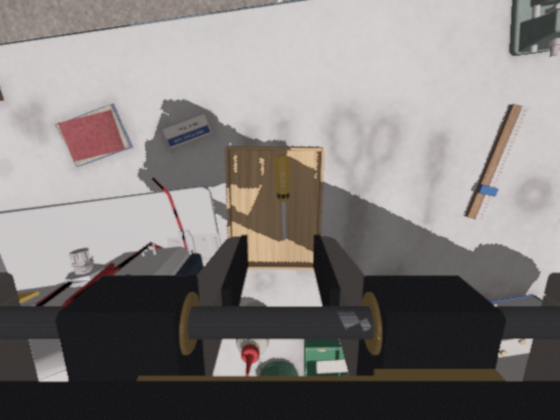

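The screwdriver lies flat inside the tray, from (284,160) to (284,240), clear of the walls. Next I go back to the knob.

>>> step_arm:
  increments:
    - [0, 1, -0.6, 0, 0, 0]
    - [0, 1, -0.6, 0, 0, 0]
    - [0, 0, 0, 0, 0, -1]
    - [0, 0, 0, 0, 0, -1]
    - [0, 0, 0, 0, 0, -1]
    - [0, 0, 0, 0, 0, -1]
    - [0, 0, 0, 0, 0, -1]
    - [0, 0, 0, 0, 0, -1]
    - [0, 0, 0, 0, 0, -1]
    - [0, 0, 0, 0, 0, -1]
    - [0, 0, 0, 0, 0, -1]
    - [0, 0, 0, 0, 0, -1]
    - [0, 0, 0, 0, 0, -1]
    - [0, 0, 0, 0, 0, -1]
    - [0, 0, 0, 0, 0, -1]
    - [0, 0, 0, 0, 0, -1]
    - [0, 0, 0, 0, 0, -1]
    - [0, 0, 0, 0, 0, -0.5]
    - [0, 0, 0, 0, 0, 0]
  gripper: -1

```text
clock: 25.78
position: [0.481, -0.3652, 0.4756]
eef_rot: [0.98, 0.199, -0.001, -0.001]
force: [-0.5, -0.4, 0.1]
width: 0.092
grip_force: 0.0
```

Run:
```python
from h import *
go((.4712,.2350,.44),23);rot(23)
```

```text
t 25.77 pos [ 0.481  -0.3652  0.4756] yaw 22.9 z [-0.002  0.003 -1.   ] j [-0.85  0.2   1.41 -0.    1.53  0.32]
units [  5.616 -13.915   0.929] -0.01
rot units [-0.02  0.01 -0.01]
```

>>> step_arm:
  increments:
    - [0.4, -0.99, 0, 0, 0, 0]
    - [0.4, -0.99, 0, 0, 0, 0]
    - [0.4, -0.99, 0, 0, 0, 0]
    - [0.4, -0.99, 0, 0, 0, 0]
    - [0.4, -0.99, 0, 0, 0, 0]
    - [0.4, -0.99, 0, 0, 0, 0]
    - [0.4, -0.99, 0, 0, 0, 0]
    - [0.4, -0.99, 0, 0, 0, 0]
    - [0.4, -0.99, 0, 0, 0, 0]
    - [0.4, -0.99, 0, 0, 0, 0]
    - [0.4, -0.99, 0, 0, 0, 0]
    - [0.4, -0.99, 0, 0, 0, 0]
    - [0.4, -0.99, 0, 0, 0, 0]
    - [0.4, -0.99, 0, 0, 0, 0]
    - [0, 0, 0, 0, 0, 0]

```text
clock: 27.65
position: [0.4706, 0.2344, 0.4763]
eef_rot: [0.98, 0.2, -0.001, 0.0]
force: [-1.0, -0.7, 0.1]
width: 0.0918
grip_force: 0.0
```

Run:
```python
from h import *
go((.4712,.2365,.205),23);rot(23)
```

```text
t 27.65 pos [0.4706 0.2344 0.4763] yaw 23.09 z [-0.002 -0.001 -1.   ] j [ 0.23 -0.01  1.63 -0.    1.52  1.4 ]
units [ 0.049 -0.043  6.782] 0.01
rot units [-0.    0.01  0.01]
```

>>> step_arm:
  increments:
    - [0.05, -0.05, 1, 0, 0, 0]
    - [0, 0, 1, 0, 0, 0]
    - [0, 0, 1, 0, 0, 0]
    - [0, 0, 1, 0, 0, 0]
    - [0, 0, 1, 0, 0, 0]
    - [0, 0, 0.9, 0, 0, 0]
    - [0, 0, 0.5, 0, 0, 0]
    - [0, 0, 0.38, 0, 0, 0]
    - [0, 0, 0, 0, 0, 0]
    - [0, 0, 0, 0, 0, 0]

```text
clock: 28.9
position: [0.473, 0.2348, 0.2072]
eef_rot: [0.98, 0.199, 0.001, 0.0]
force: [-0.7, -0.1, -0.2]
width: 0.0916
grip_force: 0.0
```

>>> step_arm:
  increments:
    - [0, 0, 0, 0, 0, 0]
    - [0, 0, 0, 0, 0, 0]
    - [0, 0, 0, 0, 0, 0]
    - [0, 0, 0, 0, 0, 0]
    - [0, 0, 0, 0, 0, 0]
    - [0, 0, 0, 0, 0, 0]
  gripper: 1
  squeeze: 25

```text
clock: 29.65
position: [0.4719, 0.2358, 0.2062]
eef_rot: [0.98, 0.198, -0.0, -0.002]
force: [-0.2, 5.1, 0.1]
width: 0.0352
grip_force: 25.0
```

>>> step_arm:
  increments:
    - [0.1, 0, 0, 0, 0, 0]
    - [0.1, 0, 0, 0, 0, 0]
    - [0.1, 0, 0, 0, 0, 0]
    - [0.1, 0, 0, 0, 0, 0]
    - [0.1, 0, 0, 0, 0, 0]
    - [0.03, 0, 0, 0, 0, 0]
    - [0, 0, 0, 0, 0, 0]
    - [0, 0, 0, 0, 0, 0]

```text
clock: 30.65
position: [0.4908, 0.244, 0.2062]
eef_rot: [0.98, 0.199, -0.002, -0.001]
force: [-5.3, 5.1, 3.4]
width: 0.035
grip_force: 25.0
```

>>> step_arm:
  increments:
    - [0.04, 0, 0, 0, 0, 0]
    - [0, 0, 0, 0, 0, 0]

```text
clock: 30.9
position: [0.4916, 0.2444, 0.2061]
eef_rot: [0.98, 0.199, -0.004, -0.001]
force: [-10.0, 1.9, 11.5]
width: 0.0349
grip_force: 25.0
```

>>> step_arm:
  increments:
    - [0, 0, 0, 0, 0, 0]
    - [0, 0, 0, 0, 0, 0]
    - [0, 0, 0, 0, 0, 0]
    - [0, 0, 0, 0, 0, 0]
    - [0, 0, -0.5, 0, 0, 0]
    - [0, 0, -1, 0, 0, 0]
    - [0, 0, -1, 0, 0, 0]
    - [0, 0, -1, 0, 0, 0]
    - [0, 0, -1, 0, 0, 0]
    - [0, 0, -1, 0, 0, 0]
    - [-0.5, 0, 0, 0, 0, 0]
    - [0, 0, 0, 0, 0, 0]
  gripper: -1

```text
clock: 32.4
position: [0.4745, 0.2359, 0.4267]
eef_rot: [0.98, 0.199, 0.001, 0.0]
force: [0.0, 0.4, -0.4]
width: 0.0918
grip_force: 0.0
```

Run:
```python
from h import *
go((.47,.236,.4),23)
snap("wrist","pics/w6.png");snap("top","pics/top6.png");snap("scene","pics/s6.png")
a=cv2.imread("pics/w6.png");b=cv2.imread("pics/top6.png")
o=np.zeros((600,800,3),np.uint8)
o[:300,:560]=a[:300]
o[300:600,:400]=cv2.resize(b[140:215,370:470],None,fx=4,fy=4,interpolation=2)
c=cv2.imread("pics/s6.png");o[300:600,400:]=cv2.resize(c[200:275,180:280],None,fx=4,fy=4,interpolation=2)
cv2.imwrite("pics/f.png",o)
```

```text
t 32.4 pos [0.4745 0.2359 0.4267] yaw 22.94 z [ 0.001 -0.    -1.   ] j [ 0.23  0.03  1.7  -0.    1.42  1.4 ]
units [-0.105 -0.046  0.667] -0.01
```

View pics/f.png

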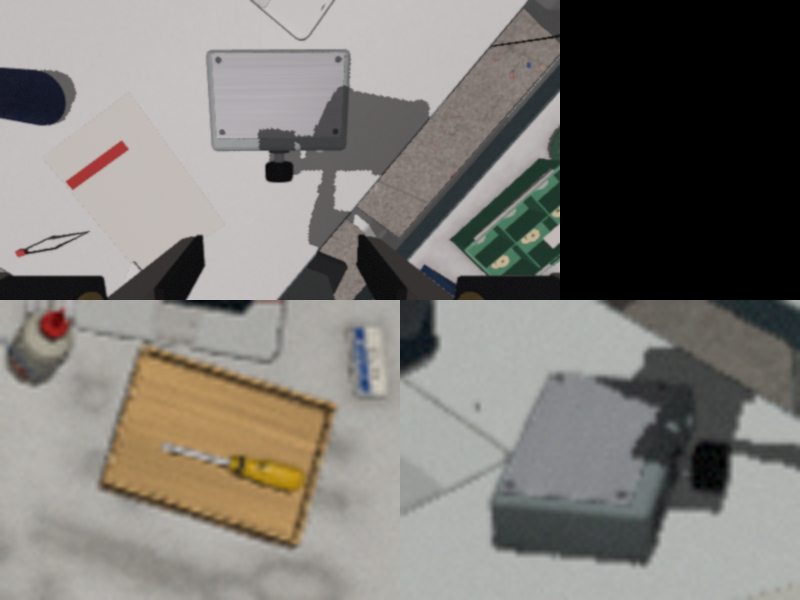

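The knob is home, with a short shaft visible at (279,160). The driver lies flat in the tray, nothing else has moved, and the gripper is clear.

```bash
python3 -c "
from rig import arm
print(arm.finish_job())"
```

```text
the job is handed in; nothing more can be done
None
```

The job is handed in at about 32 s of the 72 s allowed: knob pulled on, screwdriver laid flat in the tray, knob pushed home, with the final pictures showing nothing else disturbed; no verdict was returned.

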